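Bring the specimen plate to the scribed line and lock it

ROBOT

A 7-joint arm with a two-finger parallel gripper is mounted at the origin on the work surface. World frame = base frame: x ahead of the robot, y to its left, z up, the work surface at z = 0. Lengths are in m, angles in rad, forces in N, time in s.
With the tool pointing down it reaches from about 0.425 to 0.925 m from the base axis. Payload 6.8 kg.
Tool frame: the origin (TCP) lies midway between the tips of the shut fingers; the grasp point (between the pads) lies 19 mm behind it; x points along the fingers, y is the direction in which the jaws open and shut, and the axes are right-handed (so a half turn about x gives the same grasp; the last joint's range is limited). The gripper opens to 88 mm and grips with 3 to 60 N. Pads are 20 mm wide; open, the fingers measure 115 mm over their backs; the gripper's body (75 mm by 178 mm) begins 61 mm behind the grasp point.
Start: joints at [-1.321, 0.477, 0.022, 1.555, -0.011, 1.109, -0.083], TCP at [0.236, 0.632, 0.223] pointing down, gripper open.
Joint ranges: [-2.96, 2.96], [-0.34, 2.1], [-1.41, 1.46], [0.24, 2.44], [-1.37, 4.51], [0.17, 1.92], [-2.96, 2.96]. Speed limits (rad/s): [2.39, 2.39, 3.14, 3.14, 3.14, 3.14, 3.14].

INTERFACE

Orientations are given as a 3x3 rotation matrix whose columns are the frame's x, y, z axes.
In Python, from bench import r gives the robot as it stands.
- The arm moves only by the tool carry_out, never from a script. Its argument "steps" is a list of rows, each a list of 4 numbers: the shift along the tool's x, y, z in cm, then the turn about the tool's x in rad. A call has 1 to 20 rows; each row shifts and turns the commanded pose from where the row before left it, along the tool's axes as they then stand; what a row does not reach is not made up. A row lasts 1/10 s, in which the tool goes at most 50 mm and 8.59 degrees, less where a joint would pass 70% of its speed; a pose out of reach is approached as far as the arm can. A call with a gripper value outside its range is refused whole. "gripper" is the finger opening in cm, from 0 to 8.78, set as the call begins (left out, the last holds). The fingers move at their own pace and stop on an object; "squeeze" is the grip in N (left out, the last holds). Time passes only in rows, so rows that do not move let the fingers close. It gives the time, the measured TCP pose, the force and the opening at its end, in the units of the state.
- r.sense(): the state, without advancing time (a new reading comes with each control period).
- r.read_camera(name): name is "scene" or "top" or "wrist"; returns (picture, depth): 480x640x3 uint8, blue, green, red; 480x640 float32, m along the optical axis (not along the pixel's ray), 0 where there is no reading.
- r.calibration(name): a dict with "mtx" (3x3 intrinsics, pixels), "k1" (the pictures are not rectified: a ray, as slopes to the right and down, at radius r is drawn at 1 + k1 r^2 times it, then the intrinsics apply), "extrinsics" (4x4, takes a point from camera to world coordinates). Camera axes: x right, y down, z forward; pixel columns grow to the right and rows downward; lengths in m; the calibration is good to about 2 mm. A picture is of the moment at which its call begins: read the wrist's pose just before it. calibration takes no time and is no camera call; for the wrist camera it gives the pose at the moment of the call.
- r.hand_in(): hands the job in, once; it reports no verdict.
The state is a dict: "time": time; "joint_positions": joint angles; "joint_velocities": joint speeds; "effort": joint torques, N m; "position": TCP position; "ee_rot": TCP orientation; "contact_force": force on the tool from outside, world axes, zero at the start; "wrist_torque": the same for the moment, N m; "gripper_width": opening from 0.0 (shut) to 1.0 (fully open).
Only numpy, scipy, OpenCV 4.12 (cv2) and the standard library are available. Lean on these libraries where they do the work, as an engineer would, in place of code of your own. Each camera call takes 0.05 s, during which the arm holds its last target.

TASK

On the grey photo stage, press on the black foam pad and slide the specimen plate along its rails until its front edge lies on the red line across the bed, then take your hand off it and swing the lock lever fully over. Press gently, only hard enough to carry the plate along; do not touch the fragments stuck to the plate, do not throw the lock before the edge is on the line, and leave everything else on the bench where it is.

Things in the scene. Friction and masses are not known exactly. Their poses are not given: they have to be found in the camera images.
- stage: Fixed photo stage: grey slab 170 mm (x) by 450 mm (y -200 to +250), 18 mm thick; white bed between two aluminium rails along its y (tops 36 mm above the table, inner faces at x -55 and +55). A blue bridge over y -200 to -95, top 60 mm above the table, hides the plate's rear edge. Origin on the table on the bed's middle line, z up. It shifts and turns between runs.
- plate: Grey plate 106 mm wide, 220 mm long, 8 mm thick, captive between the rails: it only slides along the stage's y (130 mm travel, no stop at the line), has about 4.5 N of drag and stays where it is left. Origin: middle of its rear edge, underside; y towards its front edge. It and its pad should feel no more than about 14 N in all from the hand; over 16 N damages it.
- plate_edge (a point): Middle of the plate's front edge (marked by a black strip 5 mm wide behind the edge), on its upper face, 27.5 mm above the table; y points the way the plate must go.
- line (a point): Middle of the red line, 2 mm wide, along the stage's x across the bed and over both rail tops; this point is at the height of the plate's upper face, axes as the stage's. At the start the line is always ahead (+y) of the plate's front edge, by 20 to 90 mm.
- pad_seat (a point): Point on the plate's upper face (27.5 mm above the table) under the black foam pad, 105 mm behind the plate's front edge: the place to press, straight down. It is 33 mm behind the pad's front end and at least 20 mm ahead of the bridge. The pad is 104 mm wide and reaches back under the bridge.
- pad_front (a point): Middle of the pad's front end, at the plate's upper face. The foam is worn: its top stands 5 to 21 mm above this level, the same all over; this is not measured and must be felt for. It gives about 3.5 N per mm for up to 8 mm, then is hard. Pressed with about 9 N it grips a fingertip well enough to carry the plate along; below about 6 N the finger may slip.
- specimens: Plastic and stone fragments 10 to 17 mm across, 5 mm high, stuck on the plate's white front part, 20 to 60 mm behind its front edge. Fragile: not to be touched. Origin as for the plate.
- lock (a joint): Lock lever of the stage, rad: 0 leaning to the stage's -x (start 0 to 0.1), 1.0 fully over to the stage's +x. It stays where it is left; over 0.85 counts as locked.
- lock_tip (a point): Centre of the red ball, 26 mm across, on the lock lever (rod 10 mm thick). The lever turns about an axis along the stage's y, 60 mm from the ball, at stage x 0, y 215, 40 mm above the table, on a grey block 70 by 50 mm, top 43 mm above the table. At 0 the ball is 93 mm above the table at stage x -29, upright 100 mm, fully over 93 mm at x +29. 1 to 2 N moves it.
- tweezers: Steel tweezers 130 mm long, lying beside the stage; origin on the table under the middle. Leave alone.
- dish: Glass dish 80 mm across, 16 mm high; origin at the centre of its underside. Leave alone.
- vial: Amber vial 26 mm across, 50 mm high; origin at the centre of its underside. Leave alone.
- jar: Glass jar 60 mm across, 85 mm high, blue cap; origin at the centre of its underside. Leave alone.
- rule: Black scale bar 150 by 25 by 4 mm; origin at the centre of its underside. Leave alone.
- pebble: Dark pebble 36 mm across, 20 mm high; origin at its underside. Leave alone.

How it is judged:
On the way, in this order (a step that is already met when the one before it is completed fails the run):
1. the plate's front edge lies on the red line (within 2 mm), the plate is at rest and the hand is off it (y of plate_edge in the frame of line between -0.002 and 0.002 m and linear speed of plate below 0.004 m/s and contact force between anything else and plate below 0.3 N), for 0.3 s.
2. the lock lever is thrown over (y of plate_edge in the frame of line between -0.002 and 0.002 m and value of joint lock above 0.85 rad), for 0.2 s.
At the end, for the whole second after the job is handed in: The plate's front edge lies within 2 mm of the middle of the red line, the plate is at rest, and the lock lever is over (above 0.85 rad) (all of step 2 and linear speed of plate below 0.004 m/s); the robot touches nothing.
It fails at once if plate or pad loaded with more than 16 N (contact force between anything else and plate above 16 N).
It fails at once if fragments touched (contact force between anything else and specimens above 0.5 N).
It fails at once if lock thrown (above 0.5 rad) with the edge more than 3 mm off the line (value of joint lock above 0.5 rad and (y of plate_edge in the frame of line below -0.003 m or y of plate_edge in the frame of line above 0.003 m)).
It fails at once if a bystander moved by more than 20 mm (distance of any of tweezers, dish, vial, jar, rule, pebble from where it was at the start of the episode above 0.02 m).
It also fails if it takes over 58 s, if anything falls off the work surface, if the arm or the gripper's body presses on something with over 40 N, if the wrist force passes 120 N, or if a joint passes its speed limit or range.

## Working session

There is one attempt and no reset: what is moved stays moved. The work goes in short steps, Python scripts to look and compute and a tool call to move; the robot and the scene stay as the last step left them, time stands still between calls to the robot, and variables do not carry over. Pictures are saved under pics/ and viewed, and the job is handed in when it is done.

Besides the shell and the picture viewer there is one more tool, called after "Emit:" as name(argument=value, ...) on one line, values as JSON. carry_out: Moves the arm, as the interface text tells. Its arguments: {"type":"object","properties":{"steps":{"type":"array","items":{"type":"array","items":{"type":"number"}}},"gripper":{"type":"number"},"squeeze":{"type":"number"}},"required":["steps"]}

```bash
mkdir -p pics; ls
python3 - <<'E'
from bench import r
import cv2,numpy as np
s=r.sense()
for k,v in s.items(): print(k,np.round(v,3).tolist())
for n in ["scene","top","wrist"]:
    c=r.calibration(n); p,d=r.read_camera(n)
    cv2.imwrite(f"pics/{n}0.png",p); np.save(f"pics/{n}0d.npy",d)
    print(n,c["mtx"],c["k1"],np.round(c["extrinsics"],4).tolist())
E
```

```text
pics
time 0.0
joint_positions [-1.321, 0.478, 0.022, 1.556, -0.011, 1.109, -0.083]
joint_velocities [0.0, -0.001, 0.0, 0.001, -0.001, 0.002, -0.001]
effort [0.001, -58.285, 1.535, -27.261, -0.054, 0.017, 0.0]
position [0.236, 0.632, 0.222]
ee_rot [[-0.0, 0.35, 0.937], [-0.002, 0.937, -0.35], [-1.0, -0.002, 0.0]]
contact_force [0.037, 0.899, 0.047]
wrist_torque [0.007, 0.02, -0.033]
gripper_width 0.998
scene [[542.59011089   0.         321.85572864]
 [  0.         542.59011089 235.70314464]
 [  0.           0.           1.        ]] -0.03736026576180343 [[0.4136, 0.5965, -0.6879, 1.146], [0.9105, -0.2753, 0.3086, -0.2843], [-0.0053, -0.7539, -0.6569, 0.6408], [0.0, 0.0, 0.0, 1.0]]
top [[459.53905522   0.         322.57696418]
 [  0.         459.53905522 236.91798552]
 [  0.           0.           1.        ]] 0.016282706987946042 [[0.0255, -0.9891, 0.1447, 0.4836], [-0.9996, -0.0238, 0.0133, -0.013], [-0.0097, -0.145, -0.9894, 0.7339], [0.0, 0.0, 0.0, 1.0]]
wrist [[394.2768367    0.         316.61150417]
 [  0.         394.2768367  240.58830903]
 [  0.           0.           1.        ]] -0.08281048831608627 [[0.3503, 0.9087, 0.227, 0.1733], [0.9367, -0.3394, -0.0865, 0.6546], [-0.0016, 0.2429, -0.9701, 0.3837], [0.0, 0.0, 0.0, 1.0]]
```

View pics/scene0.png

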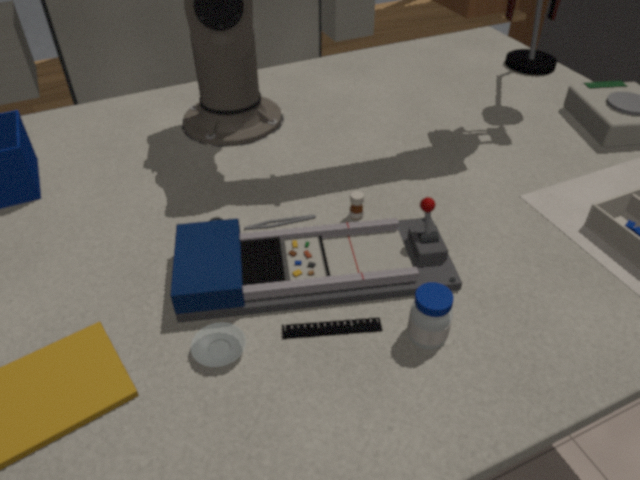

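View pics/top0.png

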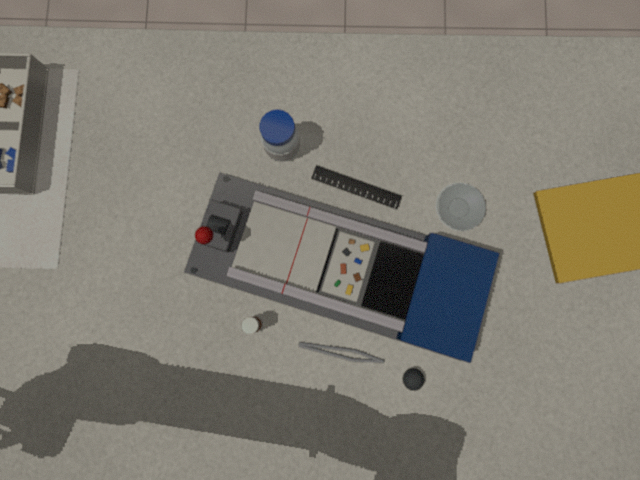

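View pics/wrist0.png

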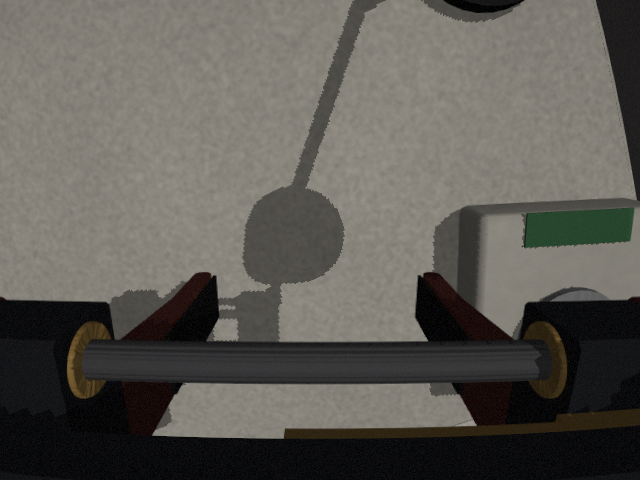

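The top view shows the stage running roughly along world y: bridge at right (450,300), red line about (296,250), plate's black strip about (328,262), lever ball at (204,235). Next I'll measure these.

```bash
cat > h.py <<'E'
import numpy as np,cv2
def rays(c,px):
    K=np.array(c["mtx"],float);px=np.asarray(px,float).reshape(-1,2)
    d=np.c_[(px[:,0]-K[0,2])/K[0,0],(px[:,1]-K[1,2])/K[1,1]]
    u=d.copy()
    for _ in range(20):
        u=d/(1+c["k1"]*(u**2).sum(1,keepdims=True))
    T=np.array(c["extrinsics"]);v=np.c_[u,np.ones(len(u))]@T[:3,:3].T
    return T[:3,3],v
def onz(c,px,z):
    o,v=rays(c,px);return o+v*((z-o[2])/v[:,2])[:,None]
def proj(c,P):
    T=np.array(c["extrinsics"]);q=(np.asarray(P).reshape(-1,3)-T[:3,3])@T[:3,:3];u=q[:,:2]/q[:,2:]
    u=u*(1+c["k1"]*(u**2).sum(1,keepdims=True));K=np.array(c["mtx"]);return np.c_[u[:,0]*K[0,0]+K[0,2],u[:,1]*K[1,1]+K[1,2]]
E
python3 - <<'E'
import cv2
p=cv2.imread("pics/top0.png");cv2.imwrite("pics/top0z.png",cv2.resize(p[170:370,180:380],None,fx=3,fy=3,interpolation=cv2.INTER_CUBIC))
cv2.imwrite("pics/top0y.png",cv2.resize(p[170:370,310:510],None,fx=3,fy=3,interpolation=cv2.INTER_CUBIC))
E
```

```text
(no output)
```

View pics/top0z.png

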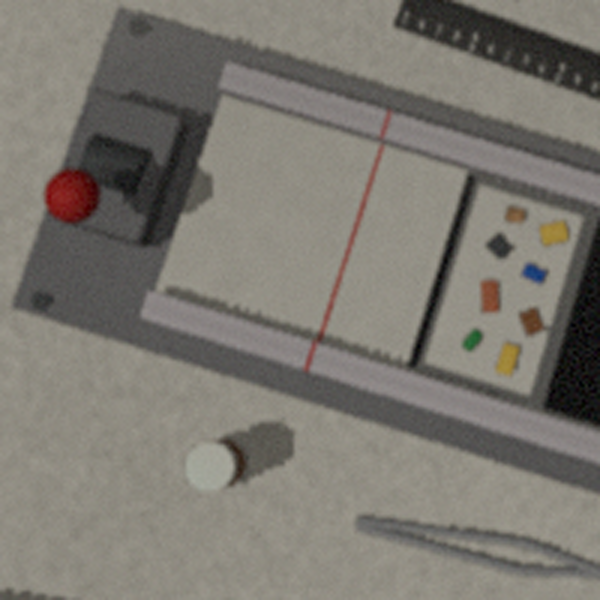

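View pics/top0y.png

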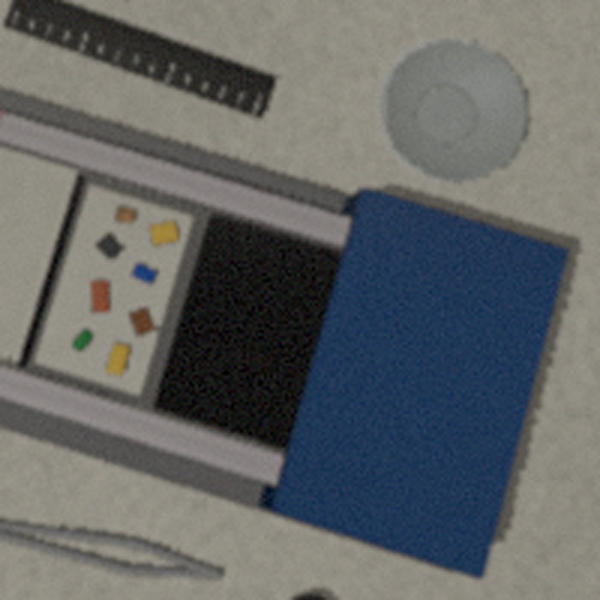

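```bash
cat > meas.py <<'E'
import numpy as np,cv2
from h import *
def blue(p):
    h=cv2.cvtColor(p,cv2.COLOR_BGR2HSV)
    m=cv2.inRange(h,(100,120,30),(125,255,255));n,l,s,_=cv2.connectedComponentsWithStats(m)
    return (l==1+np.argmax(s[1:,4])).astype(np.uint8)
def redpix(p):
    f=p.astype(int);e=f[...,2]-np.maximum(f[...,0],f[...,1])
    ys,xs=np.where(e>25);return np.c_[xs,ys],e[ys,xs]
E
python3 - <<'E'
from bench import r
from meas import *
p=cv2.imread("pics/top0.png");c=r.calibration("top")
m=blue(p);ct=max(cv2.findContours(m,0,1)[0],key=cv2.contourArea)
hull=cv2.approxPolyDP(cv2.convexHull(ct),4,True).reshape(-1,2);print(hull.tolist())
print(cv2.boxPoints(cv2.minAreaRect(ct)).tolist())
W=onz(c,hull,.06)[:,:2];print(np.round(W,4).tolist())
rect=cv2.minAreaRect((onz(c,ct.reshape(-1,2),.06)[:,:2]*1000).astype(np.float32));print(rect)
px,e=redpix(p);k=(px[:,0]>270)&(px[:,0]<318)&(px[:,1]>200)&(px[:,1]<300);px,e=px[k],e[k]
# subpixel per row
for y in range(200,300):
    q=px[:,1]==y
    if q.any():
        x=(px[q,0]*e[q]).sum()/e[q].sum();print(y,round(x,2),end=' | ')
print()
E
```

```text
[[431, 234], [498, 255], [469, 361], [398, 338], [425, 239]]
[[395.905517578125, 340.2920227050781], [427.0888671875, 231.72767639160156], [500.7459716796875, 252.88449096679688], [469.5626220703125, 361.4488525390625]]
[[0.5904, -0.1641], [0.5616, -0.2615], [0.4095, -0.216], [0.4386, -0.1156], [0.5827, -0.1552]]
((501.19317626953125, -187.911865234375), (108.05973052978516, 162.71212768554688), 73.89647674560547)
207 309.43 | 208 309.0 | 209 308.6 | 210 308.44 | 211 308.36 | 212 307.59 | 213 307.48 | 214 307.37 | 215 307.0 | 218 307.0 | 219 306.56 | 220 306.44 | 221 306.0 | 222 305.59 | 223 305.47 | 224 305.0 | 225 304.58 | 226 304.43 | 227 304.0 | 228 303.57 | 229 303.49 | 230 303.0 | 231 302.58 | 232 302.45 | 233 302.36 | 234 301.58 | 235 301.46 | 236 301.36 | 237 300.59 | 238 300.48 | 239 300.38 | 240 299.62 | 241 299.53 | 242 299.43 | 243 298.65 | 244 298.54 | 245 298.43 | 246 298.0 | 247 297.55 | 248 297.41 | 249 296.66 | 250 296.56 | 251 296.42 | 252 296.0 | 253 295.58 | 254 295.44 | 255 295.0 | 256 294.57 | 257 294.45 | 258 294.0 | 259 293.57 | 260 293.43 | 261 293.0 | 262 292.6 | 263 292.48 | 264 292.35 | 265 291.6 | 266 291.45 | 267 291.36 | 268 290.6 | 269 290.49 | 270 290.35 | 271 289.6 | 272 289.52 | 273 289.35 | 274 288.62 | 275 288.51 | 276 288.4 | 277 287.66 | 278 287.55 | 279 287.4 | 280 287.0 | 281 286.58 | 282 286.0 | 283 285.5 | 284 284.44 | 285 284.36 | 286 283.61 | 287 283.46 | 288 283.35 | 289 282.6 | 290 282.48 | 291 282.36 | 292 281.61 | 293 281.54 |
```

```bash
cat > m2.py <<'E'
from meas import *
def samp(g,c,P):
    q=proj(c,P).astype(np.float32);return cv2.remap(g,q[:,0].reshape(-1,1),q[:,1].reshape(-1,1),cv2.INTER_LINEAR).ravel()
E
python3 - <<'E'
from bench import r
from m2 import *
p=cv2.imread("pics/top0.png");c=r.calibration("top")
px,e=redpix(p)
def rows(a,b):
    k=(px[:,0]>270)&(px[:,0]<318)&(px[:,1]>=a)&(px[:,1]<=b);return px[k]
A=rows(207,215);B=rows(284,293);C=rows(220,279)
RA=onz(c,A,.036)[:,:2];RB=onz(c,B,.036)[:,:2];RC=onz(c,C,.0195)[:,:2]
for R in (np.r_[RA,RB],RC):
    vx,vy,x0,y0=cv2.fitLine(R.astype(np.float32),2,0,.01,.01).ravel();
    if vx<0: vx,vy=-vx,-vy
    ang=np.arctan2(vy,vx);print("ang",np.degrees(ang), "normal off", -np.sin(ang)*x0+np.cos(ang)*y0)
k=(px[:,1]>=205)
print("rail ends",RA.mean(0),RB.mean(0),onz(c,A,.036)[np.argmin(A[:,1])],onz(c,B,.036)[np.argmax(B[:,1])])
ang=np.radians(-16.1)
E
```

```text
ang -15.993352 normal off 0.19137523
ang -15.93496 normal off 0.19084169
rail ends [0.62582368 0.01971133] [0.50554097 0.05417973] [0.63206726 0.01863886 0.036     ] [0.4987183  0.05694109 0.036     ]
```

Run:
```python
from bench import r
from m2 import *
p=cv2.imread("pics/top0.png");c=r.calibration("top");g=cv2.cvtColor(p,6)
a=np.radians(-15.97);ex=np.array([np.cos(a),np.sin(a)]);ey=np.array([-np.sin(a),np.cos(a)])
L=np.array([.5654,.0378]);L=ex*(L@ex)+ey*.1911
print(L,"origin guess")
ss=np.arange(-.16,.01,.001)
acc=[]
for x in np.arange(-.045,.046,.01):
    P=np.c_[L+ex*x+ss[:,None]*ey,np.full(len(ss),.0275)];acc.append(samp(g,c,P))
acc=np.median(acc,0)
for s,v in zip(ss,acc): print(round(s*1000),int(v),end='  ')
print()
print("ball")
px,e=redpix(p);k=(px[:,0]<225)&(px[:,0]>185)&(px[:,1]>215)&(px[:,1]<255);b=px[k].mean(0);print(b)
w=onz(c,b,.093)[0];d=w[:2]-L;print(w,d@ex,d@ey)
```

```text
[0.56517937 0.03702904] origin guess
-160 18  -159 19  -158 20  -157 21  -156 21  -155 21  -154 20  -153 19  -152 17  -151 19  -150 19  -149 21  -148 20  -147 20  -146 21  -145 21  -144 18  -143 17  -142 18  -141 21  -140 23  -139 20  -138 19  -137 18  -136 16  -135 17  -134 22  -133 21  -132 17  -131 16  -130 18  -129 20  -128 24  -127 21  -126 19  -125 16  -124 20  -123 21  -122 21  -121 25  -120 40  -119 59  -118 74  -117 79  -116 80  -115 78  -114 79  -113 85  -112 101  -111 123  -110 138  -109 144  -108 144  -107 145  -106 145  -105 145  -104 143  -103 139  -102 134  -101 132  -100 123  -99 123  -98 129  -97 134  -96 141  -95 144  -94 144  -93 144  -92 142  -91 143  -90 143  -89 144  -88 145  -87 145  -86 144  -85 145  -84 144  -83 144  -82 142  -81 138  -80 135  -79 131  -78 128  -77 122  -76 114  -75 109  -74 116  -73 128  -72 137  -71 142  -70 143  -69 143  -68 144  -67 145  -66 145  -65 144  -64 145  -63 145  -62 145  -61 144  -60 145  -59 146  -58 145  -57 142  -56 130  -55 111  -54 89  -53 69  -52 47  -51 32  -50 27  -49 46  -48 80  -47 114  -46 135  -45 143  -44 145  -43 144  -42 143  -41 142  -40 142  -39 142  -38 142  -37 142  -36 142  -35 144  -34 142  -33 143  -32 144  -31 143  -30 143  -29 142  -28 143  -27 143  -26 144  -25 144  -24 144  -23 143  -22 143  -21 142  -20 142  -19 143  -18 144  -17 143  -16 142  -15 142  -14 142  -13 143  -12 143  -11 143  -10 143  -9 143  -8 142  -7 142  -6 142  -5 143  -4 142  -3 135  -2 117  -1 107  0 106  1 126  2 140  3 143  4 143  5 142  6 142  7 142  8 141  9 142  
ball
[203.33076923 234.67307692]
[0.57653345 0.16413524 0.093     ] -0.024055353881503014 0.12532454025875195
```

Emit:
carry_out(steps=[[0, -2.97, 2.64, 0], [0, -2.97, 2.64, 0], [0, -2.97, 2.64, 0], [0, -2.97, 2.64, 0], [0, -2.97, 2.64, 0], [0, -2.97, 2.64, 0], [0, -2.97, 2.64, 0], [0, -2.97, 2.64, 0], [0, -2.97, 2.64, 0], [0, -2.97, 2.64, 0], [0, -2.97, 2.64, 0], [0, -2.97, 2.64, 0], [0, -2.97, 2.64, 0], [0, -2.97, 2.64, 0], [0, -2.97, 2.64, 0], [0, -2.97, 2.64, 0], [0, -2.97, 2.64, 0], [0, -2.97, 2.64, 0], [0, -2.97, 2.64, 0], [0, -2.97, 2.64, 0]], gripper=0, squeeze=20)

```text
time: 2.15
position: [0.5232, -0.1105, 0.2226]
ee_rot: [[0.0, 0.35, 0.937], [0.0, 0.937, -0.35], [-1.0, 0.0, -0.0]]
contact_force: [-0.0, -0.2, -0.5]
gripper_width: 0.005
```

Emit:
carry_out(steps=[[0.5, 0, 0, 0.135], [0.5, 0, 0, 0.135], [0.5, 0, 0, 0.135], [0.5, 0, 0, 0.135], [0.5, 0, 0, 0.135], [0.5, 0, 0, 0.135], [0.5, 0, 0, 0.135], [0.5, 0, 0, 0.135], [0.5, 0, 0, 0.135], [0.5, 0, 0, 0.135], [0.5, 0, 0, 0.135], [0, 0, 0, 0]])

```text
time: 3.35
position: [0.5224, -0.1087, 0.1669]
ee_rot: [[-0.002, 0.963, -0.269], [-0.0, -0.269, -0.963], [-1.0, -0.002, 0.001]]
contact_force: [0.7, 0.5, 0.2]
gripper_width: 0.006
```

Run:
```python
from bench import r
import cv2,numpy as np
c=r.calibration("wrist");s=r.sense();p,d=r.read_camera("wrist")
cv2.imwrite("pics/w1.png",p);np.save("pics/w1c.npy",c);np.save("pics/w1d.npy",d)
print(s["position"],s["contact_force"],np.round(c["extrinsics"],4).tolist())
```

```text
[ 0.52236712 -0.10870273  0.16688553] [0.6542086  0.51871422 0.22726376] [[0.963, -0.2611, -0.0672, 0.5391], [-0.2696, -0.9341, -0.2342, -0.0456], [-0.0016, 0.2436, -0.9699, 0.3287], [0.0, 0.0, 0.0, 1.0]]
```

View pics/w1.png

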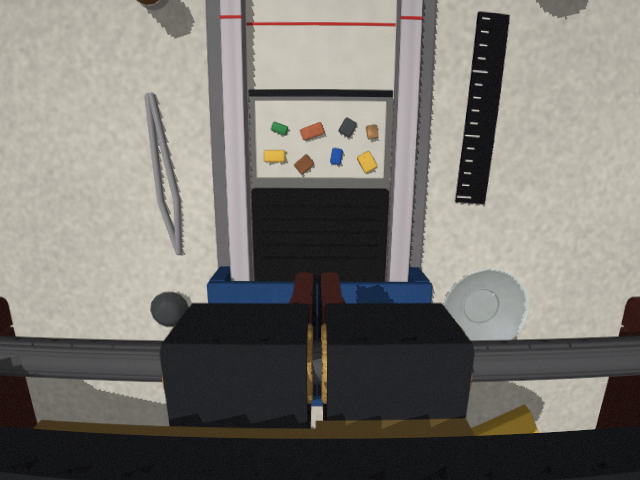

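The wrist view shows the stage squarely: red line at row ~23 (bed) and ~17 (rails), plate's black strip at rows ~90–97, pad from row 188 to the bridge at 270. Measure here.

```bash
cat > wm.py <<'E'
from m2 import *
A=np.radians(-15.97);ex=np.array([np.cos(A),np.sin(A)]);ey=np.array([-np.sin(A),np.cos(A)])
def run(p,c,d=None,show=True):
    g=cv2.cvtColor(p,6).astype(float);px,e=redpix(p)
    lx=[250,390]
    out={}
    # line
    def fit(sel,z):
        W=onz(c,px[sel],z)[:,:2];return W
    top=px[:,1]<150
    L=np.array([.56518,.03703])
    res={}
    for nm,z in (("bed",.0195),("rail",.036)):
        W=onz(c,px,z)[:,:2]-L;X=W@ex;Y=W@ey
        s=(abs(Y)<.02)&((abs(X)<.05) if nm=="bed" else (abs(X)>.057)&(abs(X)<.072))
        if s.sum()>5:
            q=np.polyfit(X[s],Y[s],1,w=e[s]);res[nm]=(q[1],np.degrees(np.arctan(q[0])),s.sum(),X[s].mean(), X[s].min(),X[s].max())
    # strip front edge profile
    ss=np.arange(-.09,.03,.00025);prof=[]
    for x in np.arange(-.045,.046,.005):
        P=np.c_[L+ex*x+ss[:,None]*ey,np.full(len(ss),.0275)];prof.append(samp(g.astype(np.float32),c,P))
    prof=np.array(prof)
    edges=[]
    for f in prof:
        # strip: darkest run ; half crossing either side
        i=int(np.argmin(cv2.blur(f.reshape(1,-1).astype(np.float32),(9,1)).ravel()));m=f[i];
        h=(m+np.percentile(f,70))/2
        j=i
        while j<len(f)-1 and f[j]<h:j+=1
        k=i
        while k>0 and f[k]<h:k-=1
        edges.append((ss[k],ss[j]))
    return res,np.median(edges,0),np.array(edges)
E
python3 - <<'E'
from wm import *
p=cv2.imread("pics/w1.png");c=np.load("pics/w1c.npy",allow_pickle=True).item();d=np.load("pics/w1d.npy")
res,e,E=run(p,c);print(res);print(e);print(np.round(E*1000,1).tolist())
print(onz(c,[[320,188]],.0275)[0])
# depth -> heights
def hgt(u,v):
    T=np.array(c["extrinsics"]);o,vv=rays(c,[[u,v]]);K=c["mtx"]
    z=np.median(d[v-3:v+4,u-5:u+6]);ray=(vv[0]@T[:3,:3]);P=o+vv[0]*z/ray[2];return P
for u,v in [(320,50),(320,110),(320,185),(320,215),(280,230),(360,240),(350,275),(405,150)]: print(u,v,np.round(hgt(u,v),4))
E
```

```text
{'bed': (np.float64(-0.0013427348972561738), np.float64(0.0990810786447187), np.int64(491), np.float64(0.001526527164941846), np.float64(-0.049695282104389844), np.float64(0.049526381792269654)), 'rail': (np.float64(-0.0009707627797985946), np.float64(0.056085111973995606), np.int64(154), np.float64(-0.002807758952003879), np.float64(-0.07072404922224082), np.float64(0.06957957676942653))}
[0.01225 0.02975]
[[12.5, 29.8], [12.3, 29.8], [12.3, 29.8], [12.3, 29.8], [12.3, 29.8], [12.3, 29.8], [12.3, 29.8], [12.3, 29.8], [12.3, 29.8], [12.3, 29.8], [12.3, 29.8], [12.5, 29.8], [12.5, 29.8], [12.5, 29.8], [12.5, 29.8], [12.8, 29.8], [12.8, 29.8], [12.8, 29.8], [13.0, 29.8]]
[ 0.53189796 -0.07922202  0.0275    ]
320 50 [0.5591 0.0182 0.0185]
320 110 [ 0.5473 -0.024   0.0277]
320 185 [ 0.5325 -0.077   0.0276]
320 215 [ 0.5266 -0.098   0.0353]
280 230 [ 0.4942 -0.1009  0.0355]
360 240 [ 0.551  -0.1251  0.0351]
350 275 [ 0.5365 -0.1504  0.0353]
405 150 [ 0.5994 -0.0681  0.0357]
```

```bash
sed -i 's/np.arange(-.09,.03,.00025)/np.arange(-.09,.006,.00025)/' wm.py
python3 - <<'E'
from wm import *
p=cv2.imread("pics/w1.png");c=np.load("pics/w1c.npy",allow_pickle=True).item()
res,e,E=run(p,c);print(e);print(np.round(E*1000,1).tolist())
# left/right x bounds: pad center
t=onz(c,[[252,200],[388,200]],.0355)[:,:2]-np.array([.56518,.03703]);print(t@ex)
E
```

```text
[-0.056  -0.0485]
[[-56.2, -48.7], [-56.0, -48.7], [-56.0, -48.5], [-56.2, -48.5], [-56.2, -48.5], [-56.2, -48.5], [-56.2, -48.5], [-56.0, -48.5], [-56.0, -48.5], [-56.0, -48.5], [-56.0, -48.2], [-56.0, -48.2], [-56.0, -48.5], [-56.0, -48.5], [-56.0, -48.5], [-55.7, -48.5], [-56.0, -48.5], [-56.2, -48.5], [-56.2, -48.5]]
[-0.05098877  0.05098773]
```

Emit:
carry_out(steps=[[1.5, 0, 0.1, 0], [1.5, 0, 0, 0], [1.5, 0, 0, 0], [1.5, 0, 0, 0], [1.5, 0, 0, 0], [1.5, 0, 0, 0], [1.5, 0, 0, 0], [0.8, 0, 0, 0], [0, 0, 0, 0], [0, 0, 0, 0]])

```text
time: 4.4
position: [0.5228, -0.1102, 0.0547]
ee_rot: [[0.0, 0.963, -0.269], [-0.0, -0.269, -0.963], [-1.0, 0.0, 0.0]]
contact_force: [0.5, 0.7, 0.0]
gripper_width: 0.006
```

Emit:
carry_out(steps=[[0.1, 0, 0, 0], [0.1, 0, 0, 0], [0.1, 0, 0, 0], [0, 0, 0, 0]])

```text
time: 4.8
position: [0.5227, -0.1099, 0.0517]
ee_rot: [[0.0, 0.963, -0.269], [0.0, -0.269, -0.963], [-1.0, 0.0, -0.0]]
contact_force: [-0.1, -0.3, 0.4]
gripper_width: 0.009
```

Emit:
carry_out(steps=[[0.1, 0, 0, 0], [0.1, 0, 0, 0], [0.1, 0, 0, 0], [0.1, 0, 0, 0], [0, 0, 0, 0]])

```text
time: 5.3
position: [0.5225, -0.11, 0.0475]
ee_rot: [[-0.0, 0.963, -0.269], [0.0, -0.269, -0.963], [-1.0, -0.0, 0.0]]
contact_force: [-0.6, 0.8, 0.5]
gripper_width: 0.004
```

Emit:
carry_out(steps=[[0.1, 0, 0, 0], [0.1, 0, 0, 0], [0.1, 0, 0, 0], [0, 0, 0, 0]])

```text
time: 5.7
position: [0.5225, -0.11, 0.0445]
ee_rot: [[-0.0, 0.963, -0.269], [0.0, -0.269, -0.963], [-1.0, -0.0, 0.0]]
contact_force: [0.5, 1.2, 1.0]
gripper_width: 0.005
```

Emit:
carry_out(steps=[[0.1, 0, 0, 0], [0.1, 0, 0, 0], [0, 0, 0, 0]])

```text
time: 6.0
position: [0.5226, -0.11, 0.0425]
ee_rot: [[-0.0, 0.963, -0.269], [0.0, -0.269, -0.963], [-1.0, -0.0, 0.0]]
contact_force: [-0.9, -0.2, 0.5]
gripper_width: 0.003
```

Emit:
carry_out(steps=[[0.1, 0, 0, 0], [0.1, 0, 0, 0], [0, 0, 0, 0]])

```text
time: 6.3
position: [0.5226, -0.11, 0.0405]
ee_rot: [[-0.0, 0.963, -0.269], [0.0, -0.269, -0.963], [-1.0, -0.0, 0.0]]
contact_force: [-0.2, 0.2, -0.1]
gripper_width: 0.007
```

Emit:
carry_out(steps=[[0.1, 0, 0, 0], [0.1, 0, 0, 0], [0, 0, 0, 0]])

```text
time: 6.6
position: [0.5225, -0.11, 0.0385]
ee_rot: [[-0.0, 0.963, -0.269], [0.0, -0.269, -0.963], [-1.0, -0.0, 0.0]]
contact_force: [-0.3, -0.3, 0.0]
gripper_width: 0.007
```

Emit:
carry_out(steps=[[0.1, 0, 0, 0], [0.1, 0, 0, 0], [0, 0, 0, 0]])

```text
time: 6.9
position: [0.5226, -0.11, 0.0365]
ee_rot: [[-0.0, 0.963, -0.269], [0.0, -0.269, -0.963], [-1.0, -0.0, 0.0]]
contact_force: [0.2, 0.4, -0.3]
gripper_width: 0.004
```

Emit:
carry_out(steps=[[0.1, 0, 0, 0], [0, 0, 0, 0]])

```text
time: 7.1
position: [0.5227, -0.11, 0.0356]
ee_rot: [[0.0, 0.963, -0.269], [0.0, -0.269, -0.963], [-1.0, 0.0, -0.0]]
contact_force: [-0.6, 0.7, 0.4]
gripper_width: 0.003
```

Emit:
carry_out(steps=[[0.1, 0, 0, 0], [0, 0, 0, 0]])

```text
time: 7.3
position: [0.5228, -0.1101, 0.0348]
ee_rot: [[0.0, 0.963, -0.269], [0.0, -0.269, -0.963], [-1.0, 0.0, -0.0]]
contact_force: [0.1, 0.2, 3.1]
gripper_width: 0.003
```

Emit:
carry_out(steps=[[0.05, 0, 0, 0], [0, 0, 0, 0]])

```text
time: 7.5
position: [0.5227, -0.11, 0.0343]
ee_rot: [[0.0, 0.963, -0.269], [0.0, -0.269, -0.963], [-1.0, 0.0, -0.0]]
contact_force: [-1.7, 0.7, 6.0]
gripper_width: 0.006
```

Emit:
carry_out(steps=[[0.1, 0, 0, 0], [0, 0, 0, 0]])

```text
time: 7.7
position: [0.5228, -0.11, 0.0334]
ee_rot: [[0.0, 0.963, -0.269], [0.0, -0.269, -0.963], [-1.0, 0.0, -0.0]]
contact_force: [-1.4, 1.0, 8.1]
gripper_width: 0.002
```

Run:
```python
from bench import r
s=r.sense();print(s["time"],s["contact_force"],s["position"])
s=r.sense();print(s["time"],s["contact_force"])
```

```text
7.7 [-1.36876449  1.04582683  8.05421523] [ 0.5228024  -0.11001874  0.03341976]
7.7 [-1.36876449  1.04582683  8.05421523]
```

Emit:
carry_out(steps=[[0.03, 0, 0, 0], [0, 0, -0.05, 0], [0, 0, -0.1, 0], [0, 0, -0.2, 0], [0, 0, -0.2, 0], [0, 0, -0.2, 0], [0, 0, -0.2, 0]])

```text
time: 8.4
position: [0.5249, -0.1029, 0.0333]
ee_rot: [[0.0, 0.963, -0.27], [-0.002, -0.27, -0.963], [-1.0, 0.001, 0.002]]
contact_force: [-2.3, -3.5, 7.4]
gripper_width: 0.006
```

Emit:
carry_out(steps=[[0, 0, -0.2, 0], [0, 0, -0.2, 0], [0, 0, -0.2, 0], [0, 0, -0.2, 0], [0, 0, -0.2, 0], [0, 0, -0.1, 0]])

```text
time: 9.0
position: [0.5279, -0.0921, 0.0333]
ee_rot: [[0.0, 0.963, -0.27], [-0.002, -0.27, -0.963], [-1.0, 0.001, 0.002]]
contact_force: [-2.8, -4.3, 8.1]
gripper_width: 0.003
```

```bash
cat > look.py <<'E'
from bench import r
from wm import *
import sys
c=r.calibration("wrist");s=r.sense();p,d=r.read_camera("wrist")
cv2.imwrite(f"pics/{sys.argv[1]}.png",p)
res,e,E=run(p,c);ln=np.mean([res[k][0] for k in res])
d=s["position"][:2]-np.array([.56518,.03703])
print(s["time"],"line",{k:np.round(res[k][0]*1000,2) for k in res},"strip",e*1000,"gap mm",(ln-e[1])*1000,"tcp s,x",d@ey*1000,d@ex*1000,s["contact_force"],s["position"])
E
python3 look.py w2
```

```text
9.0 line {} strip [-14.     5.75] gap mm nan tcp s,x -134.422050792987 -0.2704306241876155 [-2.78190873 -4.26294643  8.09252116] [ 0.52793593 -0.09212975  0.03330454]
  return _methods._mean(a, axis=axis, dtype=dtype,
  ret = ret.dtype.type(ret / rcount)
```

View pics/w2.png

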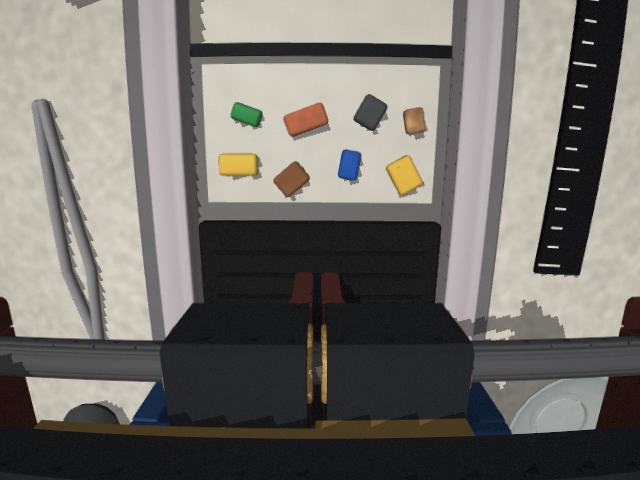

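```bash
cat >> look.py <<'E'
v=onz(c,[[320,y] for y in range(0,70)],.0275)[:,:2]-np.array([.56518,.03703])
S=v@ey; g=cv2.cvtColor(p,6)[:70,270:370].astype(float).mean(1)
h=80
i=[k for k in range(5,69) if g[k]<h<=g[k-1]]
print("edge rows",i,[ (S[k-1]+(S[k]-S[k-1])*(g[k-1]-h)/(g[k-1]-g[k]))*1000 for k in i])
E
python3 look.py w3 2>/dev/null
```

```text
9.05 line {} strip [-13.75   5.75] gap mm nan tcp s,x -134.25954979867763 -0.29163796085934546 [-2.68681622 -3.47999991  9.14488553] [ 0.52796025 -0.09196768  0.03329425]
edge rows [43] [np.float64(-30.138864331595137)]
```

Emit:
carry_out(steps=[[0, 0, -0.2, 0], [0, 0, -0.2, 0], [0, 0, -0.2, 0], [0, 0, -0.2, 0], [0, 0, -0.2, 0], [0, 0, -0.2, 0]])

```text
time: 9.7
position: [0.5312, -0.0807, 0.0333]
ee_rot: [[0.0, 0.963, -0.27], [-0.002, -0.27, -0.963], [-1.0, 0.001, 0.002]]
contact_force: [-2.0, -4.4, 7.5]
gripper_width: 0.008
```

Emit:
carry_out(steps=[[0, 0, -0.2, 0], [0, 0, -0.2, 0], [0, 0, -0.2, 0], [0, 0, -0.2, 0], [0, 0, -0.2, 0], [0, 0, -0.2, 0], [0, 0, -0.1, 0]])

```text
time: 10.4
position: [0.5348, -0.068, 0.0333]
ee_rot: [[0.001, 0.963, -0.27], [-0.002, -0.27, -0.963], [-1.0, 0.001, 0.002]]
contact_force: [-2.4, -5.3, 7.8]
gripper_width: 0.008
```

```bash
python3 look.py w4 2>/dev/null
```

```text
10.4 line {'bed': np.float64(-1.29), 'rail': np.float64(-1.03)} strip [-90.  -69.5] gap mm 68.34085338383055 tcp s,x -109.37281366890049 -0.3021186270386183 [-2.43288613 -5.26090262  7.840244  ] [ 0.53479736 -0.06803854  0.03332149]
edge rows [43] [np.float64(-5.274624266250584)]
```

View pics/w4.png

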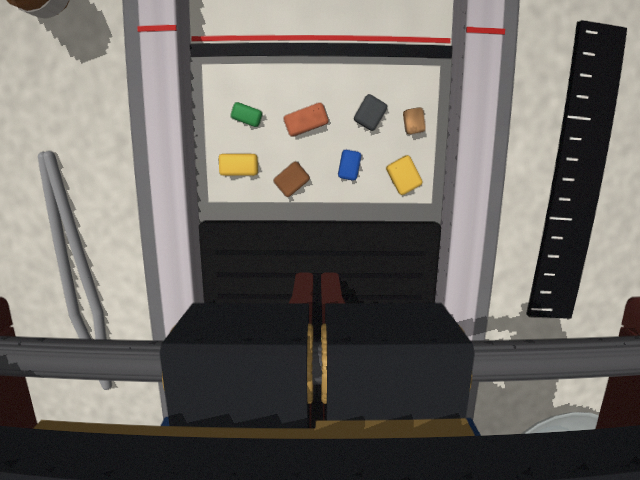

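Emit:
carry_out(steps=[[0, 0, -0.1, 0], [0, 0, -0.1, 0], [0, 0, -0.1, 0], [0, 0, -0.05, 0], [0, 0, 0, 0], [0, 0, 0, 0], [0, 0, 0, 0]])

```text
time: 11.15
position: [0.5358, -0.0647, 0.0333]
ee_rot: [[0.001, 0.963, -0.27], [-0.002, -0.27, -0.963], [-1.0, 0.001, 0.002]]
contact_force: [-2.2, -3.4, 7.1]
gripper_width: 0.004
```

```bash
python3 look.py w5 2>/dev/null; python3 -c "
import cv2
p=cv2.imread('pics/w5.png');cv2.imwrite('pics/w5z.png',cv2.resize(p[10:80,120:520],None,fx=2,fy=4))"
```

```text
11.15 line {'rail': np.float64(-1.02)} strip [-90.   -66.25] gap mm 65.2319245349508 tcp s,x -105.90000722816836 -0.2879545240695724 [-2.22648018 -3.39995036  7.05372015] [ 0.53576647 -0.06470366  0.03334413]
edge rows [43] [np.float64(-1.781137214221229)]
```

View pics/w5z.png

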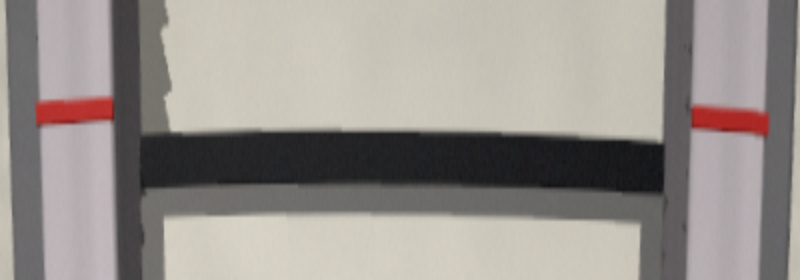

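Emit:
carry_out(steps=[[0, 0, -0.05, 0], [0, 0, 0, 0], [0, 0, 0, 0], [0, 0, 0, 0]])

```text
time: 11.6
position: [0.5358, -0.0643, 0.0333]
ee_rot: [[0.001, 0.963, -0.27], [-0.002, -0.27, -0.963], [-1.0, 0.001, 0.002]]
contact_force: [-2.2, -4.0, 7.6]
gripper_width: 0.0
```

```bash
python3 look.py w6 2>/dev/null
```

```text
11.6 line {'rail': np.float64(-1.02)} strip [-90.   -65.75] gap mm 64.72680977853378 tcp s,x -105.45264650165787 -0.33402092194521427 [-2.22051362 -3.99775573  7.60453853] [ 0.53584526 -0.06426089  0.03331798]
edge rows [43] [np.float64(-1.3488909686916357)]
```

Edge within about 0.2–0.3 mm. Lift off straight up, then look from above.

Emit:
carry_out(steps=[[-0.1, 0, 0, 0], [-0.1, 0, 0, 0], [-0.3, 0, 0, 0], [-1, 0, 0, 0], [-2, 0, 0, 0], [-3, 0, 0, 0], [-4, 0, 0, 0], [-3, 0, 0, 0], [0, 0, 0, 0], [0, 0, 0, 0]])

```text
time: 12.65
position: [0.5361, -0.0616, 0.1683]
ee_rot: [[0.001, 0.963, -0.268], [0.001, -0.268, -0.963], [-1.0, 0.001, -0.001]]
contact_force: [-0.3, 0.1, -1.3]
gripper_width: 0.006
```

```bash
python3 look.py w7 2>/dev/null
python3 - <<'E'
from bench import r
import cv2
p,d=r.read_camera("top");cv2.imwrite("pics/top7.png",p)
E
```

```text
12.65 line {'rail': np.float64(-1.15)} strip [-90.   -66.25] gap mm 65.10238682597223 tcp s,x -102.80982239192578 -0.8005721923301282 [-0.31317274  0.14552313 -1.34186929] [ 0.53612385 -0.0615917   0.16833092]
edge rows [] []
```

View pics/w7.png

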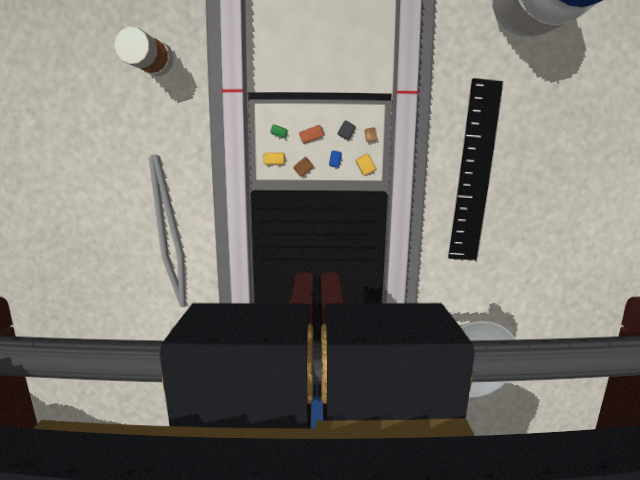

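View pics/top7.png

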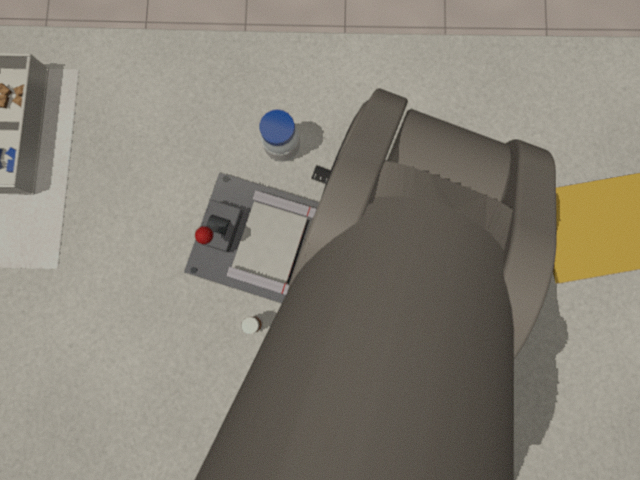

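Run:
```python
from wm import *
from bench import r
c=r.calibration("wrist");p=cv2.imread("pics/w7.png");g=cv2.cvtColor(p,6).astype(float)
L=np.array([.56518,.03703])
for cc in [(255,275),(275,300),(300,340),(340,365),(365,385)]:
    f=g[80:110,cc[0]:cc[1]].mean(1)
    S=(onz(c,[[sum(cc)/2,y] for y in range(80,110)],.0275)[:,:2]-L)@ey*1000
    k=next(k for k in range(1,30) if f[k]<80<=f[k-1]);print(cc,80+k,round(S[k-1]+(S[k]-S[k-1])*(f[k-1]-80)/(f[k-1]-f[k]),2), f.astype(int)[5:25])
px,e=redpix(p)
W=onz(c,px,.036)[:,:2]-L;X=W@ex;Y=W@ey
for sg in (-1,1):
    s=(abs(Y)<.02)&(X*sg>.055)&(X*sg<.073);print(sg,np.average(Y[s],weights=e[s])*1000,s.sum())
p=cv2.imread("pics/top7.png");c=r.calibration("top");g=cv2.cvtColor(p,6).astype(np.float32)
px,e=redpix(p);W=onz(c,px,.036)[:,:2]-L;X=W@ex;Y=W@ey
for sg in (-1,1):
    s=(abs(Y)<.02)&(X*sg>.055)&(X*sg<.073);print(sg,np.average(Y[s],weights=e[s])*1000 if s.any() else None,s.sum())
ss=np.arange(-.012,.008,.001)
print(np.round(ss*1000))
for x in (-.045,-.035,-.025,-.015,0):
    print(x,samp(g,c,np.c_[L+ex*x+ss[:,None]*ey,np.full(len(ss),.0275)]).astype(int))
```

```text
(255, 275) 93 -2.33 [192 193 193 193 193 193 192  90  34  32  31  31  31  35  70 104 104 109
 146 197]
(275, 300) 93 -2.23 [193 192 193 193 193 192 191  82  31  31  30  31  31  35  70 104 104 105
 149 195]
(300, 340) 93 -2.38 [191 192 192 192 191 192 189 120  29  29  29  30  29  30  64 100 103 102
 139 183]
(340, 365) 93 -2.29 [190 190 191 191 191 191 191 169  32  28  28  28  27  27  47  86 101 102
 119 164]
(365, 385) 94 -2.37 [188 188 188 189 189 189 190 189  85  29  27  26  26  27  31  69 100 100
 106 144]
-1 -1.9593441193802865 84
1 -2.0154695612938074 64
-1 0.1564941117833889 19
1 0.094441093370001 18
[-12. -11. -10.  -9.  -8.  -7.  -6.  -5.  -4.  -3.  -2.  -1.   0.   1.
   2.   3.   4.   5.   6.   7.]
-0.045 [ 71  73  79  89 100  99  88  68  45  30  43  76 122 148 164 166 166 166
 165 165]
-0.035 [ 90 101 107 108 106 101  90  65  41  25  40  71 115 145 164 165 165 165
 163 164]
-0.025 [113 110 113 112 106 102  91  66  43  28  39  69 114 143 162 164 164 164
 162 161]
-0.015 [113 113 112 110 108  99  86  63  43  30  38  68 112 144 163 166 166 165
 165 166]
0 [117 116 115 111 105  99  88  67  47  34  45  74 113 143 161 164 164 162
 161 161]
```

Emit:
carry_out(steps=[[0, -0.53, -1.9, 0], [0, -0.53, -1.9, 0], [0, -0.53, -1.9, 0], [0, -0.53, -1.9, 0], [0, -0.53, -1.9, 0], [0, -0.53, -1.9, 0], [0, -0.53, -1.9, 0], [0, -0.53, -1.9, 0], [0, -0.53, -1.9, 0], [0, -0.53, -1.9, 0], [0, -0.53, -1.9, 0], [0, -0.53, -1.9, 0], [0, 0, 0, 0], [0, 0, 0, 0]])

```text
time: 14.15
position: [0.5353, 0.1736, 0.1668]
ee_rot: [[-0.002, 0.963, -0.268], [-0.002, -0.268, -0.963], [-1.0, -0.001, 0.002]]
contact_force: [-0.0, -0.3, -0.3]
gripper_width: 0.006
```

Run:
```python
from bench import r
from wm import *
c=r.calibration("wrist");p,d=r.read_camera("wrist");cv2.imwrite("pics/w8.png",p)
L=np.array([.56518,.03703]);P=r.sense()["position"];print(P,(P[:2]-L)@ex,(P[:2]-L)@ey)
px,e=redpix(p);n=np.zeros(p.shape[:2],np.uint8);n[px[:,1],px[:,0]]=1
k,l,s,ce=cv2.connectedComponentsWithStats(n);i=1+np.argmax(s[1:,4]);print(s[i],ce[i])
w=onz(c,ce[i],.094)[0][:2]-L;print("ball",w@ex,w@ey)
```

```text
[0.53550178 0.17292198 0.16713755] -0.06592131627378237 0.12248186774987577
[ 365  230   43   42 1395] [385.77992832 250.56200717]
ball -0.024743080682670667 0.12328341155651029
```

View pics/w8.png

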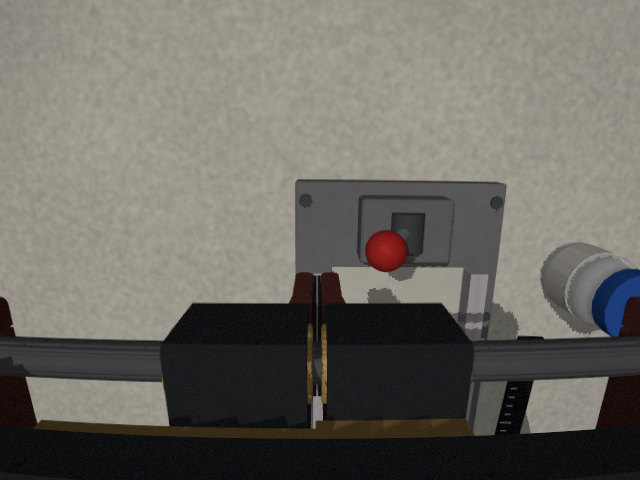

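The ball is at (386,251), i.e. stage x −25 mm and in line with the fingers along y. Next: descend beside it.

Emit:
carry_out(steps=[[1.5, 0, -0.1, 0], [2, 0, -0.1, 0], [2, 0, 0, 0], [1.5, 0, 0, 0], [1, 0, 0, 0], [0.4, 0, 0, 0], [0, 0, 0, 0]])

```text
time: 14.9
position: [0.5364, 0.176, 0.0835]
ee_rot: [[-0.0, 0.963, -0.269], [-0.0, -0.269, -0.963], [-1.0, -0.0, 0.0]]
contact_force: [0.5, -0.1, 0.4]
gripper_width: 0.006
```

Emit:
carry_out(steps=[[0, 0.5, 0, 0], [0, 0.5, 0, 0], [0, 0.5, 0, 0], [0, 0.5, 0, 0], [0, 0.5, 0, 0], [0, 0.5, 0, 0], [0, 0, 0, 0]])

```text
time: 15.6
position: [0.5662, 0.168, 0.0839]
ee_rot: [[0.001, 0.963, -0.269], [-0.0, -0.269, -0.963], [-1.0, 0.001, -0.0]]
contact_force: [-0.0, 0.7, -0.1]
gripper_width: 0.004
```

Emit:
carry_out(steps=[[0, 0.5, 0, 0], [0, 0.5, 0, 0], [0, 0.5, 0, 0], [0, 0.5, 0, 0], [0, 0.5, 0, 0], [0, 0.5, 0, 0], [0, 0, 0, 0]])

```text
time: 16.3
position: [0.5952, 0.1597, 0.0838]
ee_rot: [[0.001, 0.963, -0.269], [-0.0, -0.269, -0.963], [-1.0, 0.001, 0.0]]
contact_force: [0.2, 0.3, 0.1]
gripper_width: 0.006
```

Run:
```python
from bench import r
import cv2
p,d=r.read_camera("wrist");cv2.imwrite("pics/w9.png",p)
```

```text
(no output)
```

View pics/w9.png

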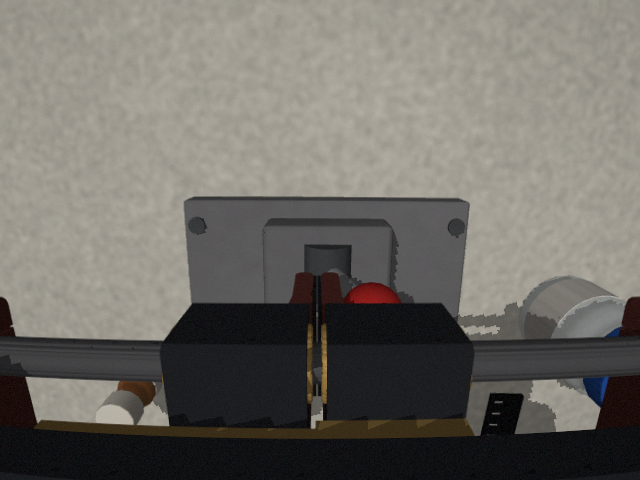

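The ball (372,293) is over to the right of the finger, so it is being carried. I'll go on to the stop.

Emit:
carry_out(steps=[[0, 0.3, 0, 0], [0, 0.2, 0, 0], [0, 0.2, 0, 0], [0, 0, 0, 0]])

```text
time: 16.75
position: [0.6011, 0.1583, 0.0838]
ee_rot: [[-0.0, 0.963, -0.269], [-0.0, -0.269, -0.963], [-1.0, -0.0, 0.0]]
contact_force: [-1.0, -0.1, 1.1]
gripper_width: 0.002
```

Emit:
carry_out(steps=[[0, 0.2, 0, 0], [0, 0.2, 0, 0], [0, 0, 0, 0]])

```text
time: 17.05
position: [0.6051, 0.1572, 0.0839]
ee_rot: [[0.0, 0.963, -0.269], [-0.0, -0.269, -0.963], [-1.0, 0.0, -0.0]]
contact_force: [-0.4, 0.6, -0.3]
gripper_width: 0.006
```

Emit:
carry_out(steps=[[0, 0.2, 0, 0], [0, 0.1, 0, 0], [0, 0, 0, 0]])

```text
time: 17.35
position: [0.6074, 0.1566, 0.0838]
ee_rot: [[-0.001, 0.963, -0.269], [0.0, -0.269, -0.963], [-1.0, -0.001, 0.0]]
contact_force: [-2.4, 0.3, 0.5]
gripper_width: 0.004
```

Emit:
carry_out(steps=[[0, 0.1, 0, 0], [0, 0.1, 0, 0], [0, 0, 0, 0]])

```text
time: 17.65
position: [0.6076, 0.1565, 0.0836]
ee_rot: [[-0.004, 0.963, -0.268], [0.001, -0.268, -0.963], [-1.0, -0.005, 0.0]]
contact_force: [-9.0, 0.5, 5.3]
gripper_width: 0.007
```

Emit:
carry_out(steps=[[0, 0.1, 0, 0], [0, 0.1, 0, 0], [0, 0, 0, 0]])

```text
time: 17.95
position: [0.6078, 0.1565, 0.0835]
ee_rot: [[-0.008, 0.963, -0.268], [0.002, -0.268, -0.963], [-1.0, -0.008, 0.0]]
contact_force: [-13.5, 2.4, 10.7]
gripper_width: 0.004
```

It is at the stop. Back off, rise, and clear the view for the top camera.

Emit:
carry_out(steps=[[0, -0.5, 0, 0], [0, -1, 0, 0], [0, -1.5, 0, 0], [0, -1.5, 0, 0], [0, -1.5, 0, 0], [-3, 0, 0, 0], [-4, 0, 0, 0], [-4, 0, 0, 0], [0, 0, -2, 0], [0, 0, -4, 0], [0, 0, -4, 0], [0, 0, -4, 0], [0, 0, -4, 0], [0, 0, -4, 0], [0, 0, -4, 0], [0, 0, -2, 0], [0, 0, 0, 0], [0, 0, 0, 0]])

```text
time: 19.75
position: [0.6289, 0.4407, 0.1928]
ee_rot: [[-0.0, 0.963, -0.269], [-0.001, -0.269, -0.963], [-1.0, 0.0, 0.001]]
contact_force: [0.3, -0.5, -0.7]
gripper_width: 0.007
```

Run:
```python
from bench import r
from wm import *
s=r.sense();p,d=r.read_camera("top");cv2.imwrite("pics/top10.png",p);c=r.calibration("top");print(s["contact_force"],s["position"])
L=np.array([.56518,.03703]);g=cv2.cvtColor(p,6).astype(np.float32)
px,e=redpix(p);W=onz(c,px,.036)[:,:2]-L;X=W@ex;Y=W@ey
for sg in (-1,1):
    q=(abs(Y)<.02)&(X*sg>.055)&(X*sg<.073);print(sg,np.average(Y[q],weights=e[q])*1000 if q.any() else None)
ss=np.arange(-.012,.008,.001)
for x in (-.045,-.02,0,.02,.045): print(x,samp(g,c,np.c_[L+ex*x+ss[:,None]*ey,np.full(len(ss),.0275)]).astype(int))
W=onz(c,px,.093)[:,:2]-L;q=(abs(W@ey-.125)<.02)&(abs(W@ex)<.06);print("ball",(W[q]@ex).mean(),(W[q]@ey).mean())
p,d=r.read_camera("scene");cv2.imwrite("pics/scene10.png",p)
```

```text
[ 0.33574292 -0.47515426 -0.72776358] [0.62888415 0.44074283 0.19279488]
-1 0.16458239475663483
1 0.1458431825105437
-0.045 [100  99  99  93  83  66  49  33  24  17  19  37  68  86  96  97  97  98
  99  99]
-0.02 [ 98  98  99  92  81  65  51  36  25  22  24  40  66  85  98 101 101  99
 100  99]
0 [100 101  97  91  83  67  52  42  28  17  26  43  64  84  97  97  98 100
  99  98]
0.02 [152 153 155 145 130 105  79  55  41  27  27  41  64  83  97  98 100 100
  96  96]
0.045 [154 154 152 141 126 104  82  62  43  37  47  72 102 133 149 151 151 151
 151 151]
ball 0.029091013691526082 0.12417893528803159
```

View pics/top10.png

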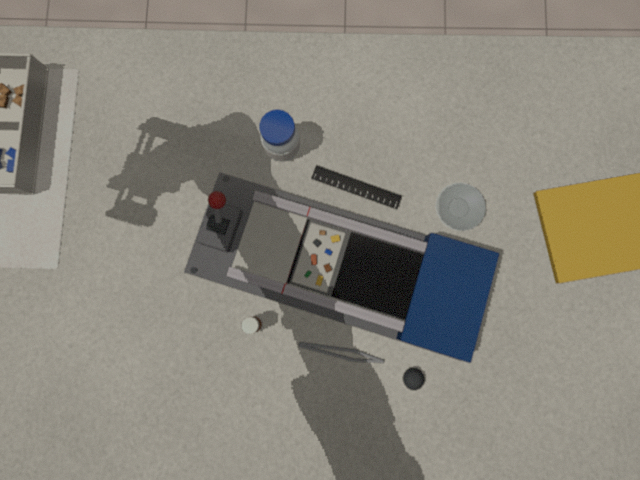

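View pics/scene10.png

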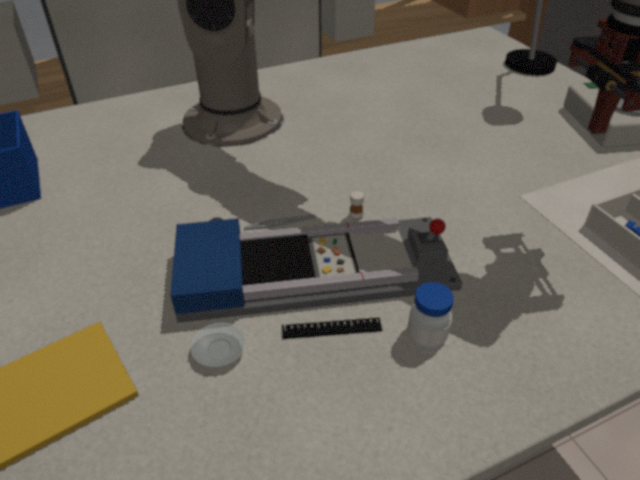

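The top view shows the lever ball at (217,200), fully over (stage x +29 mm). The plate edge is on the line and the bystanders have not moved. Handing in.

```bash
python3 -c "
from bench import r
print(r.hand_in())"
```

```text
the job is handed in; nothing more can be done
None
```

I slid the plate to the red line, lifted off it, and swung the lock lever fully over. The job is handed in; the last robot clock reading was about 20 s, against the 58 s limit.

- **Pressing:** I felt the top of the foam at about 35.6 mm above the table. I pressed with about 8–9 N and slid the plate about 47 mm. No reading on the plate went above roughly 10 N in all.
- **Edge on the line:** After lift-off the wrist camera put the edge 0.2–0.3 mm short of the line. The top camera, after the lever was thrown, put it about 0.6 mm short. The two disagree by about 0.4 mm, but both are well inside the 2 mm limit.
- **Lock:** I pushed the ball until it hit its stop, with about 17 N on the lever at the end. The ball now sits at stage x +29 mm, which is fully over.
- **Everything else:** In the pictures the other things on the bench look unmoved. The hand was never brought near the fragments, and it was clear of everything at hand-in.

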